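# Load the vial rack and shut the autosampler drawer

## Task

Put the rack of vials that stands on the bench into its place in the autosampler's open sample drawer, set down flat inside the low fences, not dropped. Then push the drawer fully home, without slamming it, until it has snapped in at its catch. Keep the vials upright and leave everything else on the bench where it stands.

Things in the scene. Friction and masses are not known exactly. Their poses are not given: they have to be found in the camera images.
- rack_mid (a point): the rack to be loaded, standing on the bench: white plastic rack 86 mm long (x), 44 mm wide (y), its straight-sided body 46 mm tall, with 2 x 4 glass vials fixed in it, their black caps up to 65 mm above its underside; 0.2 to 0.4 kg. Origin at its centre, 32.5 mm above its underside. Either way round is the same. A like but empty rack stands near it.
- place (a point): the drawer's place for a rack, 98 mm (x) by 56 mm (y), inside black fences 6 mm high, 3 mm thick; 6 mm to spare round a rack. Origin: its middle, on the drawer floor, 18 mm above the bench, 96 mm behind the drawer panel's outer surface; x points along the slide into the module, z up. Beside it: at +y the drawer wall, 12 mm high, 61 mm away; at -y a block with white-capped bottles, 60 mm high, 107 mm away.
- drawer_front (a point): middle of the outer surface of the drawer's front panel, 55 mm above the bench. The panel is a plain upright grey plate 292 mm wide, 16 mm thick, from 14 to 98 mm above the bench, with a shallow black finger recess near its top (nothing stands out more than 3 mm). x points along the slide into the module (the way to push), z up.
- drawer (a joint): opening of the sample drawer, m: 0 shut and seated, at most 0.18. Slides level with about 3 N friction; a sprung roller catch resists with up to about 6 N more from 19 to 8 mm before home. Past its crest (8 mm), it draws the drawer in by itself from about 4 mm and holds it at the stop; short of the crest it does not seat. Loaded drawer: about 2 kg.
- sampler: the autosampler, a fixed white bench module 300 mm wide, 400 mm deep, 165 mm high, with a low deck (104 mm high, 50 mm deep) in front, behind which a sloping fascia rises, and a tray of small bottles on top (to 245 mm). Its origin lies on the bench under the middle of its front face; x points into the module, z up. The drawer slides out of the lower part of the front face.
- empty_rack: a rack of the same size without vials, standing on the bench; origin under its middle. Leave alone.
- beaker: glass beaker, 68 mm across, 95 mm tall; origin at its foot. Leave alone.
- amber_bottle: amber glass bottle with black cap, 72 mm across, 145 mm tall; origin at its foot. Leave alone.
- reagent_bottle: clear glass bottle with blue cap, 80 mm across, 165 mm tall; origin at its foot. Leave alone.
- flask: glass conical flask, 80 mm across, 108 mm tall; origin at its foot. Leave alone.
- cap_tub: open white tub of spare caps, 110 x 85 x 35 mm; origin under its middle. Leave alone.
Not all that is in view belongs to the job. Leave any green look-alike of the part that bears rack_mid alone.

How it is judged:
On the way:
1. the rack from the bench stands flat in its place in the drawer, let go (x of rack_mid in the frame of place between -0.009 and 0.009 m and y of rack_mid in the frame of place between -0.009 and 0.009 m and z of rack_mid in the frame of place between 0.0285 and 0.0365 m and angle between rack_mid's own z axis and vertical below 0.06 rad and contact force between the fingers and rack below 0.3 N), for 0.2 s.
At the end, for the whole second after the job is handed in: The drawer is home at its catch (less than 2 mm open) and the rack of vials stands flat in its place in the drawer (within 9 mm of the middle along and across, within 4 mm in height, tilted less than 0.06 rad), at rest (value of joint drawer below 0.002 m and x of rack_mid in the frame of place between -0.009 and 0.009 m and y of rack_mid in the frame of place between -0.009 and 0.009 m and z of rack_mid in the frame of place between 0.0285 and 0.0365 m and angle between rack_mid's own z axis and vertical below 0.06 rad and linear speed of rack below 0.02 m/s); the robot touches nothing.
It fails at once if the rack of vials tipped by more than 0.6 rad (angle between rack_mid's own z axis and vertical above 0.6 rad).
It fails at once if the rack dropped (falling free at more than 0.6 m/s, a fall of about 20 mm) (linear speed of rack above 0.6 m/s and contact force between rack and anything else below 0.1 N).
It fails at once if the drawer slammed (closing at more than 0.4 m/s) (velocity of joint drawer below -0.4 m/s).
It fails at once if another thing on the bench shifted by more than 30 mm (distance of any of beaker, amber_bottle, reagent_bottle, flask, cap_tub, empty_rack from where it was at the start of the episode above 0.03 m).
It also fails if it takes over 62 s, if anything falls off the work surface, if the arm or the gripper's body presses on something with over 40 N, if the wrist force passes 120 N, or if a joint passes its speed limit or range.

## Robot

A 6-joint arm with a two-finger parallel gripper is mounted at the origin on the work surface. World frame = base frame: x ahead of the robot, y to its left, z up, the work surface at z = 0. Lengths are in m, angles in rad, forces in N, time in s.
With the tool pointing down it reaches from about 0.425 to 0.95 m from the base axis. Payload 3.5 kg.
Tool frame: the origin (TCP) lies at the very end of the fingers, on their centre line; the grasp point (between the pads) lies 19 mm behind it (tcp_to_grasp is the distance from the TCP to the grasp point, in m); z points along the fingers, y is the direction in which the jaws open and shut (so a half turn about z gives the same grasp; the last joint's range is limited). The gripper opens to 85 mm and grips with 20 to 120 N. Pads are 22 mm wide; open, the fingers measure 114 mm over their backs; the gripper's body (76 mm by 85 mm) begins 54 mm behind the grasp point. The pads swing forward as they close: fully open they stand 13 mm farther back than shut.
Start: joints at [-1.37, 0.286, 1.577, -0, 1.279, -0.15], TCP at [0.232, -0.634, 0.231] pointing down, gripper open.
Joint ranges: [-2.77, 2.77], [-0.9, 2.22], [0.21, 2.48], [-1.53, 4.67], [0.24, 2.81], [-2.84, 2.84]. Speed limits (rad/s): [2.79, 2.79, 3.14, 3.14, 3.14, 3.14].

## Interface

Orientations are given as a unit quaternion [x, y, z, w].
In Python, from plant import * gives the robot as it stands. The module is installed in compiled form; this text tells all that it offers.
- The arm moves only by the tool arm_command, never from a script. Its argument "steps" is a list of rows, each a list of 3 entries, a list of its own where there are three numbers: the turn, a rotation vector about the tool's x, y, z in rad, then the shift along the tool's x, y, z in m, then the gripper command: -1 is shut, 1 is fully open, values between are in proportion. A call has 1 to 12 rows; each row is the pose to reach, as a shift and turn from the pose measured when the call began, along the tool's axes at that moment; what a row does not reach only later rows make up. A row lasts 1/8 s, in which the tool goes at most 62.5 mm and 10.7 degrees, less where a joint would pass 70% of its speed; a pose out of reach is approached as far as the arm can. A call with a gripper value outside its range is refused whole. The fingers move at their own pace and stop on an object; "force" is the grip in N (left out, the last holds). Time passes only in rows, so rows that repeat a pose let the fingers close. It gives the time, the measured TCP pose, the force and the opening at its end, in the units of the state.
- get_state(): the state, without advancing time (a new reading comes with each control period).
- read_camera(name): name is "side" or "top" or "wrist"; returns a dict with "frame" (384x512x3 uint8, red, green, blue), "vfov" (degrees; the focal length in pixels is half the picture's height over the tangent of half this angle, whatever the lens; pixels are square), "cx", "cy" (the principal point, pixels), "position" and "rotation" of the camera in the world; the wrist camera has in their place "mount" (4x4, takes a point from camera to tool coordinates, whose origin is the TCP and whose axes are the flange's). Camera axes: x right, y up, looking along -z (the intrinsics and any distortion apply to the point x, -y, -z); pixel columns grow to the right and rows downward; lengths in m; the calibration is good to about 2 mm. A picture is of the moment at which its call begins: read the wrist's pose just before it. There is no depth.
- sign_off(): hands the job in, once; it reports no verdict.
The state is a dict: "time": time; "qpos": joint angles; "dq": joint speeds; "joint_efforts": joint torques, N m; "eef_pos": TCP position; "tcp_rot": TCP orientation; "contact_force": force on the tool from outside, world axes, zero at the start; "wrist_torque": the same for the moment, N m; "opening": opening from 0.0 (shut) to 1.0 (fully open).
Only numpy, scipy, OpenCV 4.12 (cv2) and the standard library are available. Lean on these libraries where they do the work, as an engineer would, in place of code of your own. Each camera call takes 0.05 s, during which the arm holds its last target.

## Working session

There is one attempt and no reset: what is moved stays moved. The work goes in short steps, Python scripts to look and compute and a tool call to move; the robot and the scene stay as the last step left them, time stands still between calls to the robot, and variables do not carry over. Pictures are saved under pics/ and viewed, and the job is handed in when it is done.

Besides the shell and the picture viewer there is one more tool, called after "Emit:" as name(argument=value, ...) on one line, values as JSON. arm_command: Moves the arm, as the interface text tells. Its arguments: {"type":"object","properties":{"steps":{"type":"array"},"force":{"type":"number"}},"required":["steps"]}

```bash
mkdir -p pics; python3 - <<'E'
from plant import *
import cv2
s=get_state();print(s)
for n in ["side","top","wrist"]:
    c=read_camera(n);cv2.imwrite(f"pics/{n}0.png",c["frame"][:,:,::-1]);print({k:v for k,v in c.items() if k!="frame"})
E
```

```text
{'time': 0.0, 'qpos': array([-1.37003091e+00,  2.87186850e-01,  1.57819362e+00,  2.29818318e-05,
        1.27860965e+00, -1.49992001e-01]), 'dq': array([ 1.89953436e-05, -1.56801064e-04, -1.38378799e-03,  1.85726224e-03,
       -1.18412991e-03,  3.92819978e-04]), 'joint_efforts': array([ 2.54361294e-04, -4.05980980e+01, -2.92624658e+01, -1.35011492e-04,
        5.89473973e-03, -1.56809701e-06]), 'eef_pos': array([ 0.23184   , -0.63322727,  0.22992407]), 'tcp_rot': array([ 9.84660404e-01,  1.74477653e-01, -1.94321878e-05, -1.19862356e-03]), 'contact_force': array([-0.20839185,  0.77856625, -0.24021494]), 'wrist_torque': array([-0.02494704,  0.01598359,  0.02043458]), 'opening': 1.0019311493795473}
{'vfov': 48.56811590164543, 'cx': 257.33617071618494, 'cy': 186.01494127584598, 'position': array([ 0.11069876, -0.92900195,  1.27175963]), 'rotation': array([ 0.33292762, -0.0675415 , -0.20454948,  0.9180179 ])}
{'vfov': 57.35355104138168, 'cx': 259.4044806314605, 'cy': 193.815325662166, 'position': array([ 0.47155978, -0.01456615,  1.13697708]), 'rotation': array([ 0.00540016, -0.02042649, -0.69899668,  0.71481273])}
{'vfov': 64.43405509697759, 'cx': 253.78050433117272, 'cy': 190.9610446933486, 'mount': array([[-4.73898089e-04,  9.51725519e-01,  3.06950014e-01,
         7.99564983e-02],
       [ 9.99999309e-01,  7.81119594e-04, -8.78037718e-04,
        -1.00421269e-03],
       [-1.07541557e-03,  3.06949386e-01, -9.51725232e-01,
        -1.41406957e-01],
       [ 0.00000000e+00,  0.00000000e+00,  0.00000000e+00,
         1.00000000e+00]])}
```

View pics/side0.png

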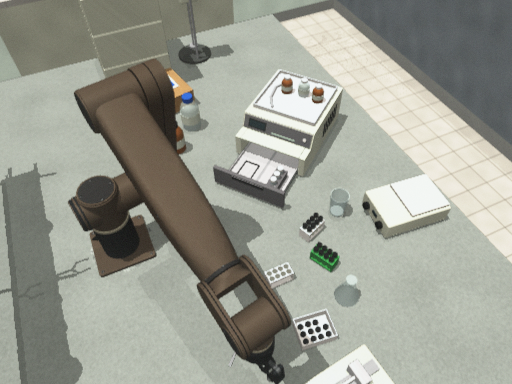

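View pics/top0.png

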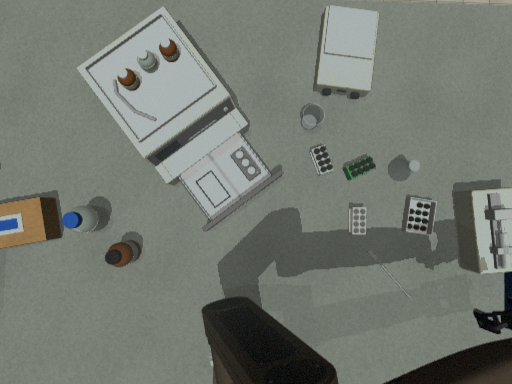

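View pics/wrist0.png

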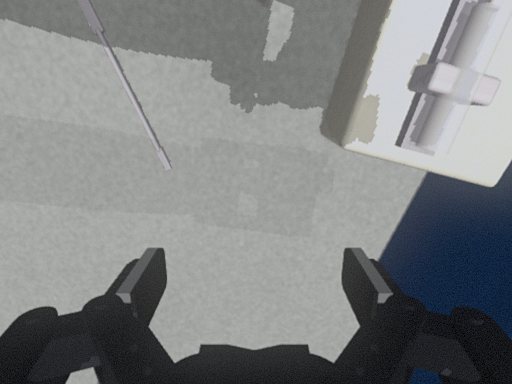

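Candidates (top view): white rack with black caps (321,159), green look-alike (360,166), empty rack (358,221), cap tub (420,214). I choose the one at (321,159), and check it in close crops.

```bash
cat > h.py <<'E'
import numpy as np, cv2
from scipy.spatial.transform import Rotation as R
def cam(c,s=None):
    if "mount" in c:
        M=np.array(c["mount"]); Rt=R.from_quat(s["tcp_rot"]).as_matrix()
        return Rt@M[:3,:3], Rt@M[:3,3]+s["eef_pos"]
    return R.from_quat(c["rotation"]).as_matrix(), np.array(c["position"])
def f(c): return c["frame"].shape[0]/2/np.tan(np.radians(c["vfov"])/2)
def ray(c,uv,s=None):
    Rm,p=cam(c,s); uv=np.atleast_2d(uv).astype(float)
    d=np.stack([(uv[:,0]-c["cx"])/f(c),-(uv[:,1]-c["cy"])/f(c),-np.ones(len(uv))],1)
    return p,d@Rm.T
def atz(c,uv,z,s=None):
    p,d=ray(c,uv,s); return p+d*((z-p[2])/d[:,2])[:,None]
def proj(c,P,s=None):
    Rm,p=cam(c,s); q=(np.atleast_2d(P)-p)@Rm
    return np.stack([c["cx"]+f(c)*q[:,0]/-q[:,2],c["cy"]-f(c)*q[:,1]/-q[:,2]],1)
def crop(im,x0,y0,w,h,k,name):
    cv2.imwrite(name,cv2.resize(im[y0:y0+h,x0:x0+w,::-1],None,fx=k,fy=k,interpolation=cv2.INTER_CUBIC))
E
python3 - <<'E'
from plant import *
from h import *
c=read_camera("top")
crop(c["frame"],290,130,100,80,8,"pics/t1.png")
crop(c["frame"],160,110,130,125,4,"pics/t2.png")
d=read_camera("side")
crop(d["frame"],200,130,140,120,5,"pics/s1.png")
E
```

```text
(no output)
```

View pics/t1.png

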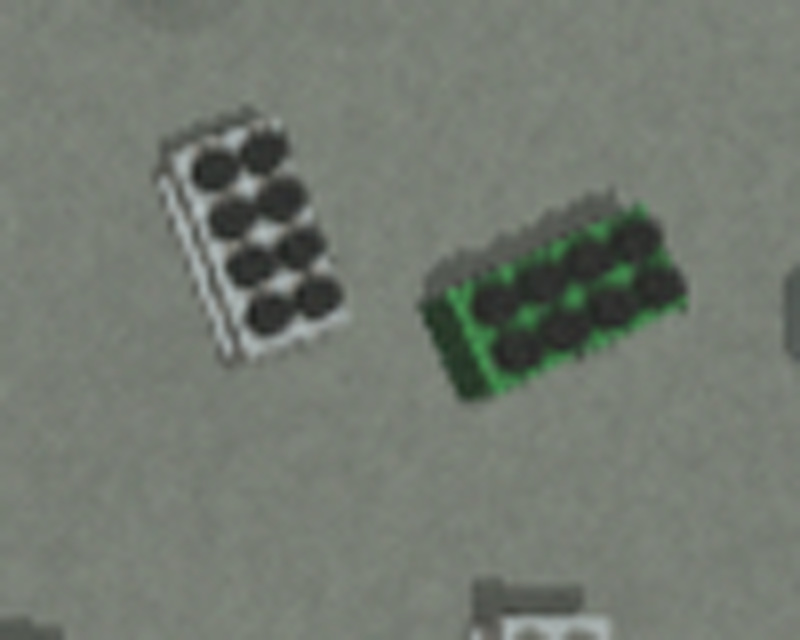

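View pics/t2.png

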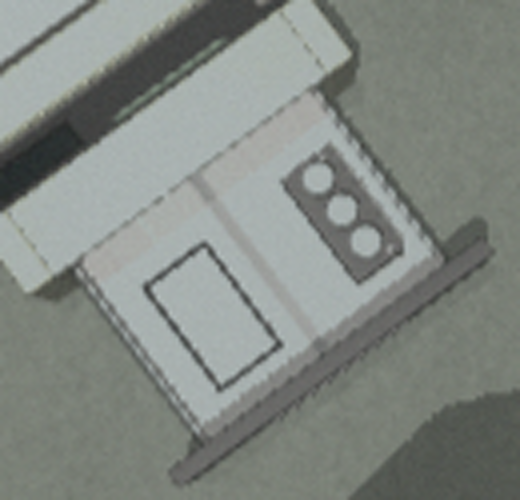

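View pics/s1.png

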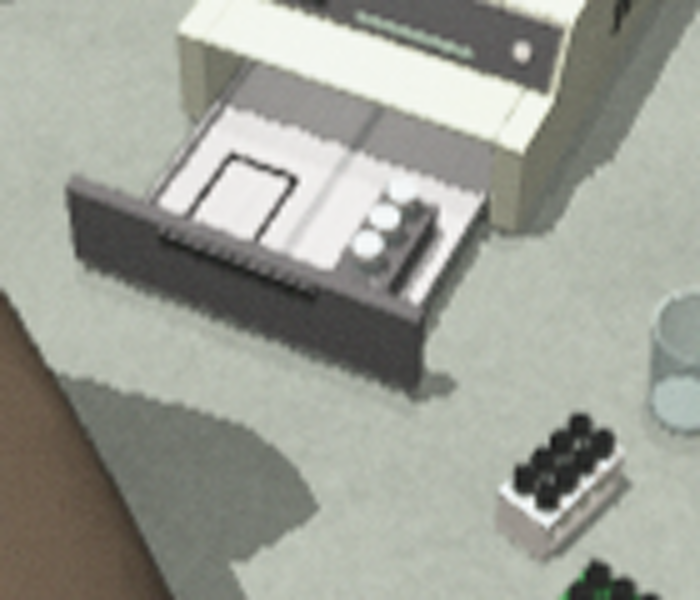

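The crops confirm it: the target is the white body with 8 black caps (t1 corners of caps (213,168),(264,150),(270,313),(318,297)). The fence is a black rectangle (t2 corners (148,288),(205,243),(280,345),(221,390)).

```bash
python3 - <<'E'
from plant import *
from h import *
c=read_camera("top"); d=read_camera("side")
def px(a,x0,y0,k): a=np.array(a,float); return (a+.5)/k-.5+[x0,y0]
caps=atz(c,px([(213,168),(264,150),(318,297),(270,313)],290,130,8),.065)
print("caps",caps.round(4),caps.mean(0)); 
L=(caps[3]+caps[2]-caps[0]-caps[1]);print("long yaw",np.degrees(np.arctan2(L[1],L[0])))
fe=atz(c,px([(148,288),(205,243),(280,345),(221,390)],160,110,4),.024)
print("fence",fe.round(4),fe.mean(0))
L=(fe[0]+fe[1]-fe[2]-fe[3]);print("slide yaw",np.degrees(np.arctan2(L[1],L[0])), np.linalg.norm(L)/2, np.linalg.norm(fe[0]-fe[1]))
pa=atz(c,px([(172,470),(490,236),(185,487),(493,253)],160,110,4),.098)
print("panel",pa.round(4))
e=pa[1]-pa[0]; print("panel yaw normal",np.degrees(np.arctan2(e[1],e[0]))+90)
# side check
capS=atz(d,px([(526,472),(579,426),(602,442),(548,492)],200,130,5),.065);print("side caps",capS.mean(0).round(4))
print(proj(d,[fe.mean(0)]), (proj(d,fe)-[200,130])*5)
ob={"beaker":(312,125),"empty":(358,225)}
for k,v in ob.items(): print(k,atz(c,[v],0.0))
E
```

```text
caps [[ 0.6483 -0.2089  0.065 ]
 [ 0.6558 -0.2286  0.065 ]
 [ 0.5994 -0.2503  0.065 ]
 [ 0.5928 -0.2318  0.065 ]] [ 0.62407915 -0.22990419  0.065     ]
long yaw -158.23960229928977
fence [[0.5466 0.1618 0.024 ]
 [0.5834 0.1178 0.024 ]
 [0.5038 0.0564 0.024 ]
 [0.4672 0.102  0.024 ]] [0.52524684 0.10948849 0.024     ]
slide yaw 37.318182883053346 0.09990413890889235 0.057358268610165866
panel [[ 0.4079  0.1287  0.098 ]
 [ 0.5863 -0.1022  0.098 ]
 [ 0.3957  0.1188  0.098 ]
 [ 0.5737 -0.1046  0.098 ]]
panel yaw normal 37.69100309418955
side caps [ 0.624  -0.2375  0.065 ]
[[245.78530677 170.44788848]] [[226.86238324 149.91067535]
 [291.47341204 171.79041878]
 [231.40463698 257.64332313]
 [164.57038232 232.66809903]]
beaker [[ 0.74282481 -0.20560757  0.        ]]
empty [[ 0.41925331 -0.3610475   0.        ]]
```

```bash
cat >> h.py <<'E'
def plan(s,pos,yaw_deg):
    """local shift & turn (rotvec) to reach TCP pos, tool down, tool x at world yaw"""
    R0=R.from_quat(s["tcp_rot"]); y=np.radians(yaw_deg)
    x=np.array([np.cos(y),np.sin(y),0]);z=np.array([0,0,-1.]);T=R.from_matrix(np.stack([x,np.cross(z,x),z],1))
    return (R0.inv()*T).as_rotvec().round(4), R0.inv().apply(np.array(pos)-s["eef_pos"]).round(4)
E
python3 - <<'E'
from plant import *
from h import *
s=get_state()
print(plan(s,[0.43,-0.43,0.24],20+91)); print(plan(s,[0.624,-0.233,0.21],20+91))
E
```

```text
(array([-4.0000e-04, -5.0000e-04, -1.5865e+00]), array([ 0.256 , -0.1232, -0.0089]))
(array([-4.0000e-04, -5.0000e-04, -1.5865e+00]), array([ 0.5059, -0.2416,  0.0212]))
```

Emit:
arm_command(steps=[[[0, 0, -0.18], [0.056, -0.027, -0.01], 1], [[0, 0, -0.36], [0.112, -0.053, -0.01], 1], [[0, 0, -0.54], [0.168, -0.08, -0.01], 1], [[0, 0, -0.72], [0.224, -0.107, -0.01], 1], [[0, 0, -0.9], [0.28, -0.134, -0.01], 1], [[0, 0, -1.08], [0.336, -0.16, -0.01], 1], [[0, 0, -1.26], [0.392, -0.187, 0], 1], [[0, 0, -1.44], [0.448, -0.214, 0.01], 1], [[0, 0, -1.587], [0.506, -0.242, 0.02], 1], [[0, 0, -1.587], [0.506, -0.242, 0.02], 0.4]])

```text
time: 1.6
eef_pos: [0.6257, -0.2287, 0.2098]
tcp_rot: [0.564, 0.826, 0.0, -0.001]
contact_force: [0.2, -0.5, -0.7]
opening: 0.813
```

```bash
python3 - <<'E'
from plant import *
from h import *
s=get_state();print(s["qpos"],s["eef_pos"],s["opening"])
print(plan(s,[0.624,-0.233,0.2],-158.2))
E
```

```text
[-5.02902821e-01  2.85072851e-01  1.61825728e+00  1.23842178e-03
  1.24056256e+00 -8.76215027e-01] [ 0.62567358 -0.22867768  0.209764  ] 0.8134831876524544
(array([ 1.5000e-03, -2.4000e-03, -1.5784e+00]), array([-0.0034, -0.0031,  0.0098]))
```

Emit:
arm_command(steps=[[[0, 0, -0.18], [-0.003, -0.003, 0.01], 0.4], [[0, 0, -0.36], [-0.003, -0.003, 0.01], 0.4], [[0, 0, -0.54], [-0.003, -0.003, 0.01], 0.4], [[0, 0, -0.72], [-0.003, -0.003, 0.01], 0.4], [[0, 0, -0.9], [-0.003, -0.003, 0.01], 0.4], [[0, 0, -1.08], [-0.003, -0.003, 0.01], 0.4], [[0, 0, -1.26], [-0.003, -0.003, 0.01], 0.4], [[0, 0, -1.44], [-0.003, -0.003, 0.01], 0.4], [[0.0015, -0.0024, -1.578], [-0.003, -0.003, 0.01], 0.4], [[0.0015, -0.0024, -1.578], [-0.003, -0.003, 0.01], 0.4]])

```text
time: 2.85
eef_pos: [0.6235, -0.2334, 0.2001]
tcp_rot: [-0.187, 0.982, -0.0, 0.0]
contact_force: [0.3, 0.3, 0.8]
opening: 0.701
```

```bash
python3 - <<'E'
from plant import *
from h import *
s=get_state();print(s["qpos"],s["eef_pos"],s["tcp_rot"],s["opening"],s["time"])
c=read_camera("wrist");crop(c["frame"],0,0,512,384,1.5,"pics/w1.png")
np.save("w1.npy",{"c":c,"s":s},allow_pickle=True)
E
```

```text
[-5.10201895e-01  2.91138111e-01  1.62896167e+00 -3.31867635e-04
  1.22117885e+00 -2.45796115e+00] [ 0.62353867 -0.2334108   0.20006727] [-1.87423272e-01  9.82279221e-01 -2.20365155e-04  1.99420993e-05] 0.7009181961374581 2.85
```

View pics/w1.png

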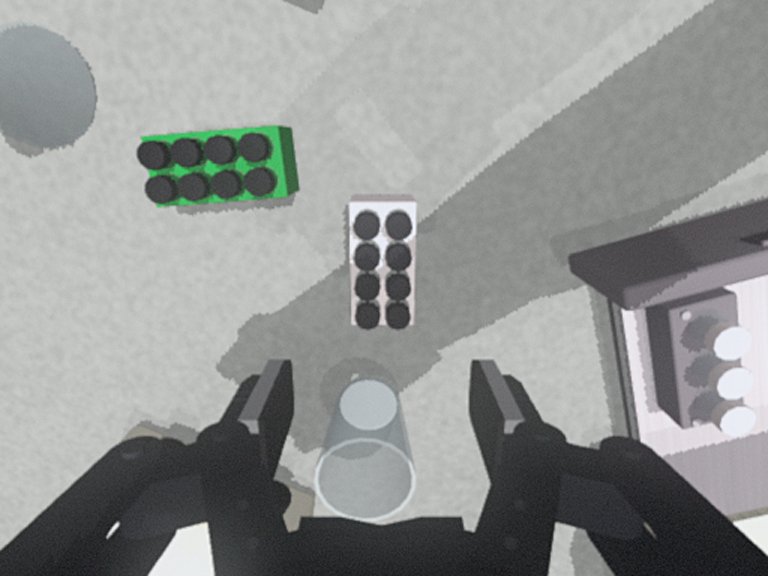

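The picture shows the white rack upright between the fingers. The corner caps are at (367,224),(399,224),(397,315),(367,315) in the 1.5x image, with the beaker further out along tool -x.

```bash
python3 - <<'E'
from plant import *
from h import *
D=np.load("w1.npy",allow_pickle=True).item();c,s=D["c"],D["s"]
px=lambda a:(np.array(a,float)+.5)/1.5-.5
a=atz(c,px([(367,224),(399,224),(397,315),(367,315)]),.065,s)
b=atz(c,px([(348,203),(416,203),(413,325),(351,325)]),.046,s)
for q in(a,b):
    L=q[0]+q[1]-q[2]-q[3];print(q.mean(0),np.degrees(np.arctan2(L[1],L[0])),np.linalg.norm(L)/2,np.linalg.norm(q[0]-q[1]))
print("beaker foot",atz(c,px([(368,404)]),.0,s))
print("green",atz(c,px([(290,128),(298,193)]),.0,s))
P=a[:,:2].mean(0)/2+b[:,:2].mean(0)/2
print(P,plan(s,[P[0],P[1],0.1],-158.2),plan(s,[P[0],P[1],0.015],-158.2))
E
```

```text
[ 0.62431495 -0.23142435  0.065     ] -158.96763735606217 0.059431936350238315 0.019482395630421118
[ 0.62665911 -0.23081025  0.046     ] -158.38066004130772 0.08456478369181904 0.04362387315976215
beaker foot [[ 0.75626827 -0.19230605  0.        ]]
green [[ 0.56806747 -0.32387845  0.        ]
 [ 0.60899391 -0.3043368   0.        ]]
[ 0.62548703 -0.2311173 ] (array([-0.0004, -0.    , -0.0034]), array([-0.0027,  0.0015,  0.1001])) (array([-0.0004, -0.    , -0.0034]), array([-0.0027,  0.0015,  0.1851]))
```

Emit:
arm_command(steps=[[[0, 0, 0], [-0.0027, 0.0015, 0.05], 0.4], [[0, 0, 0], [-0.0027, 0.0015, 0.1], 0.4], [[0, 0, 0], [-0.0027, 0.0015, 0.15], 0.4], [[0, 0, 0], [-0.0027, 0.0015, 0.175], 0.4], [[0, 0, 0], [-0.0027, 0.0015, 0.19], 0.4], [[0, 0, 0], [-0.0027, 0.0015, 0.19], 0.4], [[0, 0, 0], [-0.0027, 0.0015, 0.19], -0.2], [[0, 0, 0], [-0.0027, 0.0015, 0.19], -0.6], [[0, 0, 0], [-0.0027, 0.0015, 0.19], -1], [[0, 0, 0], [-0.0027, 0.0015, 0.19], -1], [[0, 0, 0], [-0.0027, 0.0015, 0.19], -1], [[0, 0, 0], [-0.0027, 0.0015, 0.19], -1]], force=40)

```text
time: 4.4
eef_pos: [0.6268, -0.2316, 0.0119]
tcp_rot: [-0.187, 0.982, -0.001, 0.001]
contact_force: [0.0, -0.1, 5.7]
opening: 0.509
```

```bash
python3 - <<'E'
from plant import *
from h import *
s=get_state();print(s)
print(plan(s,[0.6255,-0.231,0.21],-158.4))
E
```

```text
{'time': 4.4, 'qpos': array([-5.05449279e-01,  5.14469046e-01,  1.71056462e+00, -1.42913482e-04,
        9.13455546e-01, -2.45246039e+00]), 'dq': array([-1.52767265e-04, -2.19464470e-04,  2.48307300e-04,  3.79175175e-05,
       -8.48817626e-04, -2.63727864e-04]), 'joint_efforts': array([-4.55154770e-02, -3.97956383e+01, -2.15170348e+01, -9.90253198e-02,
       -1.97662753e-01, -2.71658634e-02]), 'eef_pos': array([ 0.62676132, -0.23156155,  0.01191302]), 'tcp_rot': array([-0.18704259,  0.98235058, -0.00103553,  0.00115703]), 'contact_force': array([ 0.03468027, -0.06717417,  5.6765454 ]), 'wrist_torque': array([ 0.21693524,  0.09514275, -0.10557471]), 'opening': 0.5094283644269272}
(array([-0.0025,  0.0019, -0.0007]), array([ 0.0006,  0.0005, -0.1981]))
```

Emit:
arm_command(steps=[[[0, 0, 0], [0, 0, -0.01], -1], [[0, 0, 0], [0, 0, -0.03], -1], [[0, 0, 0], [0, 0, -0.06], -1], [[0, 0, 0], [0, 0, -0.1], -1], [[0, 0, 0], [0, 0, -0.145], -1], [[0, 0, 0], [0, 0, -0.18], -1], [[0, 0, 0], [0, 0, -0.2], -1], [[0, 0, 0], [0, 0, -0.2], -1]])

```text
time: 5.4
eef_pos: [0.6269, -0.2316, 0.214]
tcp_rot: [-0.187, 0.982, -0.002, 0.003]
contact_force: [0.2, -0.2, -2.9]
opening: 0.507
```

```bash
python3 - <<'E'
from plant import *
from h import *
s=get_state();print(s["eef_pos"],s["opening"],s["contact_force"])
print(plan(s,[0.592,0.022,0.22],-142.5))
c=read_camera("wrist");crop(c["frame"],0,0,512,384,1.5,"pics/w2.png")
E
```

```text
[ 0.62685069 -0.23158159  0.21402626] 0.5072299910771034 [ 0.2216133  -0.18600427 -2.94539796]
(array([-0.0058,  0.0034, -0.2782]), array([-0.0608,  0.2486, -0.007 ]))
```

View pics/w2.png

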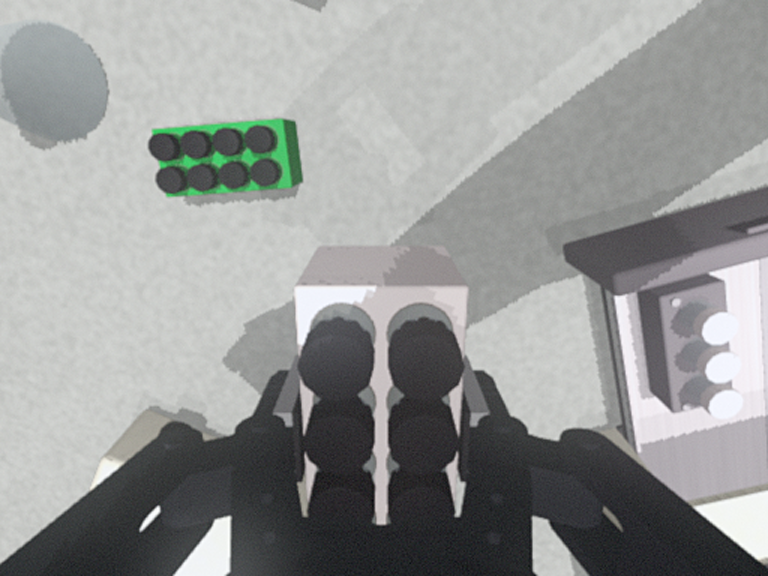

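```bash
cat >> h.py <<'E'
def tproj(c,P):
    M=np.array(c["mount"]);q=(np.atleast_2d(P)-M[:3,3])@M[:3,:3]
    return np.stack([c["cx"]+f(c)*q[:,0]/-q[:,2],c["cy"]-f(c)*q[:,1]/-q[:,2]],1)
E
python3 - <<'E'
from plant import *
from h import *
c=read_camera("wrist")
for dx in(-.003,0,.003): print(dx,(tproj(c,[[.043+dx,-.022,-.034],[.043+dx,.022,-.034],[.043+dx,-.022,.012],[.043+dx,.022,.012],[.03+dx,-.01,-.053],[.03+dx,.01,-.053]])*1.5).round(0).tolist())
E
```

```text
-0.003 [[289.0, 298.0], [466.0, 298.0], [315.0, 253.0], [442.0, 253.0], [331.0, 383.0], [423.0, 383.0]]
0 [[288.0, 286.0], [466.0, 286.0], [314.0, 245.0], [443.0, 245.0], [330.0, 370.0], [423.0, 370.0]]
0.003 [[287.0, 274.0], [467.0, 274.0], [314.0, 236.0], [443.0, 236.0], [330.0, 358.0], [423.0, 358.0]]
```

Emit:
arm_command(steps=[[[0, 0, -0.07], [-0.015, 0.06, -0.007], -1], [[0, 0, -0.14], [-0.03, 0.12, -0.007], -1], [[0, 0, -0.21], [-0.045, 0.18, -0.007], -1], [[-0.006, 0.003, -0.278], [-0.055, 0.225, -0.007], -1], [[-0.006, 0.003, -0.278], [-0.061, 0.249, -0.007], -1], [[-0.006, 0.003, -0.278], [-0.061, 0.249, -0.007], -1], [[-0.006, 0.003, -0.278], [-0.061, 0.249, -0.007], -1]])

```text
time: 6.38
eef_pos: [0.59, 0.0227, 0.2154]
tcp_rot: [-0.321, 0.947, 0.003, -0.003]
contact_force: [0.5, -0.2, -2.2]
opening: 0.515
```

```bash
python3 - <<'E'
from plant import *
from h import *
s=get_state();print(s["eef_pos"],s["tcp_rot"],s["opening"],s["qpos"])
c=read_camera("wrist");crop(c["frame"],0,0,512,384,1.5,"pics/w3.png")
np.save("w3.npy",{"c":c,"s":s},allow_pickle=True)
E
```

```text
[0.59000707 0.02272143 0.215425  ] [-0.32125656  0.94698208  0.00288674 -0.00329206] 0.5151094718938294 [-0.1341995   0.11979794  1.80052628  0.00237655  1.22973503 -2.3599189 ]
```

View pics/w3.png

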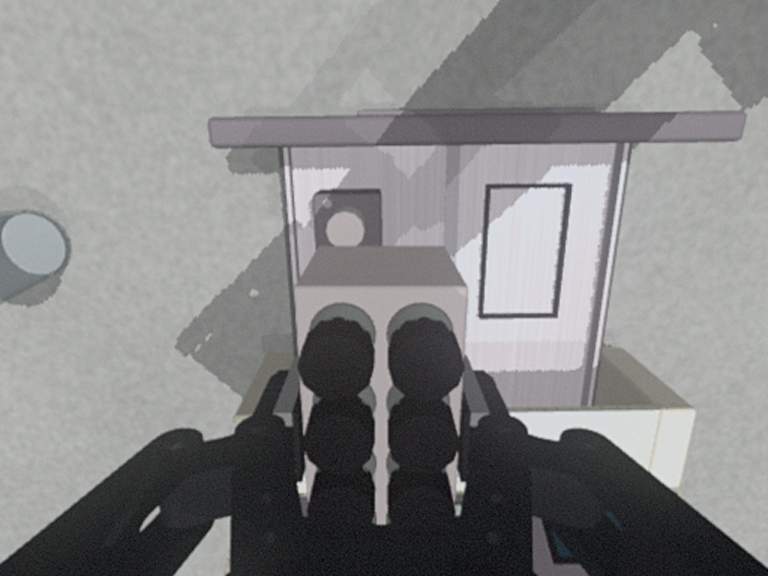

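```bash
python3 - <<'E'
from h import *
D=np.load("w3.npy",allow_pickle=True).item();c=D["c"]
crop(c["frame"],300,105,110,120,5,"pics/w3a.png")
E
```

```text
(no output)
```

View pics/w3a.png

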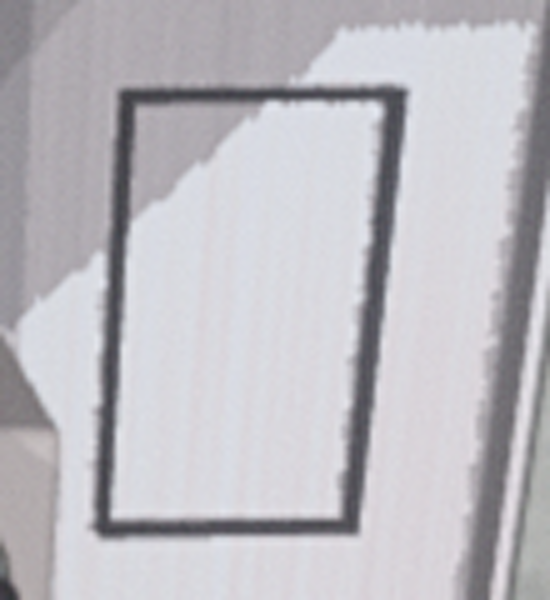

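```bash
python3 - <<'E'
from h import *
D=np.load("w3.npy",allow_pickle=True).item();c,s=D["c"],D["s"]
q=lambda a:(np.array(a,float)+.5)/5-.5+[300,105]
T=R.from_quat(s["tcp_rot"]);
lines={"left":([(120,110),(97,510)],.018),"right":([(406,110),(360,510)],.024),"near":([(140,88),(390,88)],.018),"far":([(110,535),(345,533)],.024)}
P={k:atz(c,q(v),z,s)[:,:2] for k,(v,z) in lines.items()}
ang=[]
for k in P:
    d=P[k][1]-P[k][0]; a=np.degrees(np.arctan2(d[1],d[0])); print(k,P[k].round(4).tolist(),a)
for th in (37.0,37.5,38.0):
    x=np.array([np.cos(np.radians(th)),np.sin(np.radians(th))]);y=np.array([-x[1],x[0]])
    m=lambda k,v:(P[k]@v).mean()
    X=(m("near",x)+m("far",x))/2;Y=(m("left",y)+m("right",y))/2
    print(th,X*x+Y*y,"len",m("far",x)-m("near",x),"wid",m("right",y)-m("left",y))
px=lambda a:(np.array(a,float)+.5)/1.5-.5
pa=atz(c,px([(209,118),(742,113)]),.098,s);d=pa[0]-pa[1];print("panel",pa,np.degrees(np.arctan2(d[1],d[0])),np.linalg.norm(d), pa.mean(0))
print("deck front",atz(c,px([(515,408),(692,408)]),.104,s))
print(c["position"] if "position" in c else "", np.degrees(R.from_quat(s["tcp_rot"]).as_rotvec()), T.as_matrix().round(4))
E
```

```text
left [[0.5086, 0.0589], [0.5823, 0.1166]] 38.087950341871526
right [[0.4715, 0.1065], [0.544, 0.1631]] 38.00471876426401
near [[0.5024, 0.0592], [0.4692, 0.1027]] 127.41852530993967
far [[0.5842, 0.1207], [0.5503, 0.1644]] 127.82877990012186
37.0 [0.52675872 0.11141258] len 0.10212071679888451 wid 0.0602784885145258
37.5 [0.52676035 0.11141636] len 0.10211811592857101 wid 0.060292014797842464
38.0 [0.52676192 0.11142017] len 0.10210773836836301 wid 0.06030094961080218
panel [[ 0.5745977  -0.10269659  0.098     ]
 [ 0.39987914  0.12115882  0.098     ]] -52.02805423004935 0.28396799821461105 [0.48723842 0.00923112 0.098     ]
deck front [[0.60496687 0.14309061 0.104     ]
 [0.53648126 0.23325972 0.104     ]]
 [  57.70530088 -170.1004532    -0.51852686] [[-0.7936 -0.6084 -0.0081]
 [-0.6085  0.7936  0.0034]
 [ 0.0044  0.0076 -1.    ]]
```

```bash
python3 - <<'E'
from plant import *
from h import *
s=get_state()
print(plan(s,[0.526,0.1108,0.2],-142.2),plan(s,[0.526,0.1108,0.12],-142.2))
E
```

```text
(array([ 0.0072, -0.0038, -0.0063]), array([-0.0028,  0.1092,  0.0166])) (array([ 0.0072, -0.0038, -0.0063]), array([-0.0031,  0.1086,  0.0966]))
```

Emit:
arm_command(steps=[[[0.007, -0.004, -0.006], [-0.003, 0.05, 0.015], -1], [[0.007, -0.004, -0.006], [-0.003, 0.1, 0.02], -1], [[0.007, -0.004, -0.006], [-0.003, 0.109, 0.05], -1], [[0.007, -0.004, -0.006], [-0.003, 0.109, 0.08], -1], [[0.007, -0.004, -0.006], [-0.003, 0.109, 0.097], -1], [[0.007, -0.004, -0.006], [-0.003, 0.109, 0.097], -1], [[0.007, -0.004, -0.006], [-0.003, 0.109, 0.097], -1]])

```text
time: 7.3
eef_pos: [0.5269, 0.1106, 0.1208]
tcp_rot: [-0.323, 0.946, -0.0, 0.001]
contact_force: [-0.0, -0.7, -2.9]
opening: 0.507
```

```bash
python3 - <<'E'
from plant import *
from h import *
s=get_state();print(s["eef_pos"],s["tcp_rot"],s["opening"],s["contact_force"],R.from_quat(s["tcp_rot"]).as_matrix().round(4))
c=read_camera("wrist");crop(c["frame"],0,0,512,384,1.5,"pics/w4.png")
np.save("w4.npy",{"c":c,"s":s},allow_pickle=True)
d=read_camera("side");crop(d["frame"],200,110,140,110,5,"pics/s4.png")
d=read_camera("top");crop(d["frame"],150,110,140,120,5,"pics/t4.png")
E
```

```text
[0.5268941  0.11058409 0.12077199] [-3.23339371e-01  9.46282456e-01 -2.13768800e-04  1.05765323e-03] 0.5067398909240549 [-0.01230658 -0.66698792 -2.89666581] [[-7.909e-01 -6.119e-01  2.100e-03]
 [-6.119e-01  7.909e-01  3.000e-04]
 [-1.900e-03 -1.100e-03 -1.000e+00]]
```

View pics/w4.png

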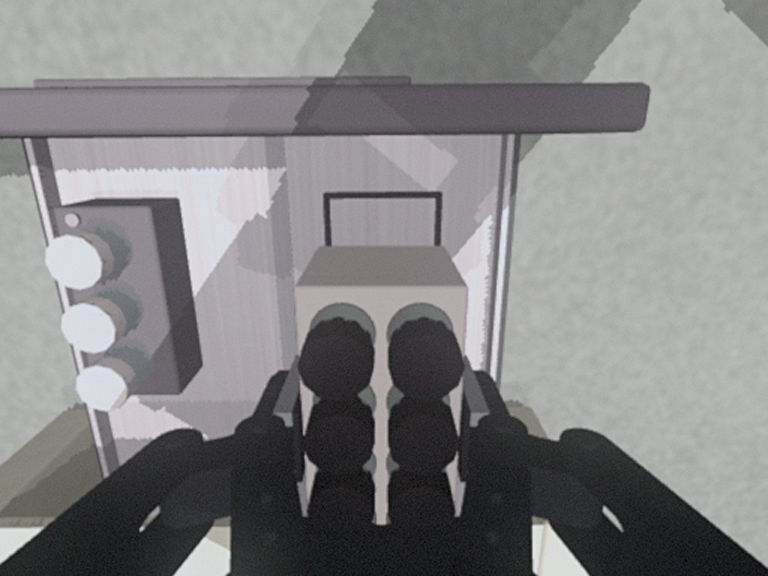

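View pics/s4.png

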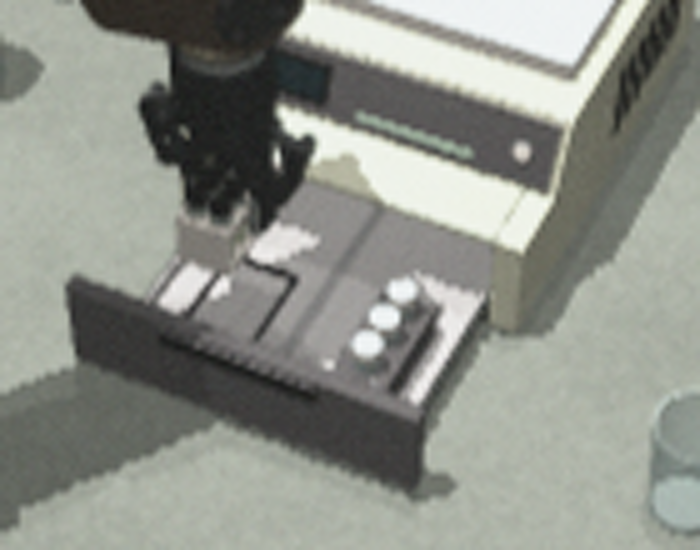

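```bash
python3 - <<'E'
from h import *
D=np.load("w4.npy",allow_pickle=True).item();c=D["c"]
crop(c["frame"],200,115,110,60,7,"pics/w4a.png")
E
```

```text
(no output)
```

View pics/w4a.png

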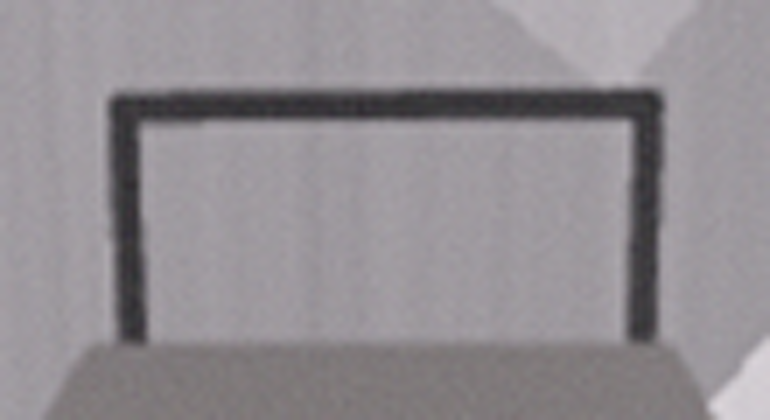

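View pics/t4.png

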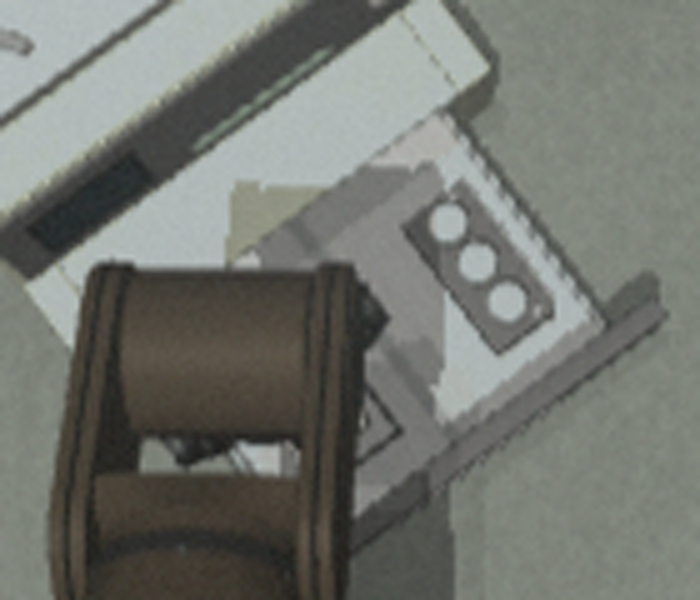

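```bash
python3 - <<'E'
from plant import *
from h import *
D=np.load("w4.npy",allow_pickle=True).item();c,s=D["c"],D["s"]
q=lambda a:(np.array(a,float)+.5)/7-.5+[200,115]
T=R.from_quat(s["tcp_rot"])
loc=lambda a,z:T.inv().apply(atz(c,q(a),z,s)-s["eef_pos"]).round(4)
print("sides",loc([(110,110),(663,110),(119,340),(656,340)],.024))
print("near",loc([(150,94),(620,90)],.018),loc([(150,94),(620,90)],.024))
print("inner near",loc([(150,121),(620,117)],.024))
E
```

```text
sides [[ 0.0496 -0.0294  0.0967]
 [ 0.0496  0.0316  0.0966]
 [ 0.0237 -0.0294  0.0968]
 [ 0.0237  0.0318  0.0967]]
near [[ 0.0507 -0.0256  0.1027]
 [ 0.0512  0.0274  0.1026]] [[ 0.0514 -0.0249  0.0967]
 [ 0.0518  0.0267  0.0966]]
inner near [[ 0.0484 -0.025   0.0967]
 [ 0.0489  0.0269  0.0967]]
```

Emit:
arm_command(steps=[[[0, 0, 0], [-0.0007, 0.0005, 0.025], -1], [[0, 0, 0], [-0.0007, 0.0005, 0.05], -1], [[0, 0, 0], [-0.0007, 0.0005, 0.07], -1], [[0, 0, 0], [-0.0007, 0.0005, 0.08], -1], [[0, 0, 0], [-0.0007, 0.0005, 0.085], -1], [[0, 0, 0], [-0.0007, 0.0005, 0.087], -1], [[0, 0, 0], [-0.0007, 0.0005, 0.087], -1]])

```text
time: 8.32
eef_pos: [0.5278, 0.1117, 0.0347]
tcp_rot: [-0.324, 0.946, -0.0, 0.002]
contact_force: [0.1, 1.0, -3.0]
opening: 0.513
```

```bash
python3 - <<'E'
from plant import *
from h import *
s=get_state();print(s["eef_pos"],s["contact_force"])
print(plan(s,[0.5269,0.1115,0.030],-142.2))
c=read_camera("wrist");crop(c["frame"],0,0,512,384,1.5,"pics/w5.png")
E
```

```text
[0.52780784 0.11174859 0.03469001] [ 0.08994279  0.96129619 -3.01176838]
(array([-0.0021,  0.0033, -0.0006]), array([0.0009, 0.0004, 0.0047]))
```

View pics/w5.png

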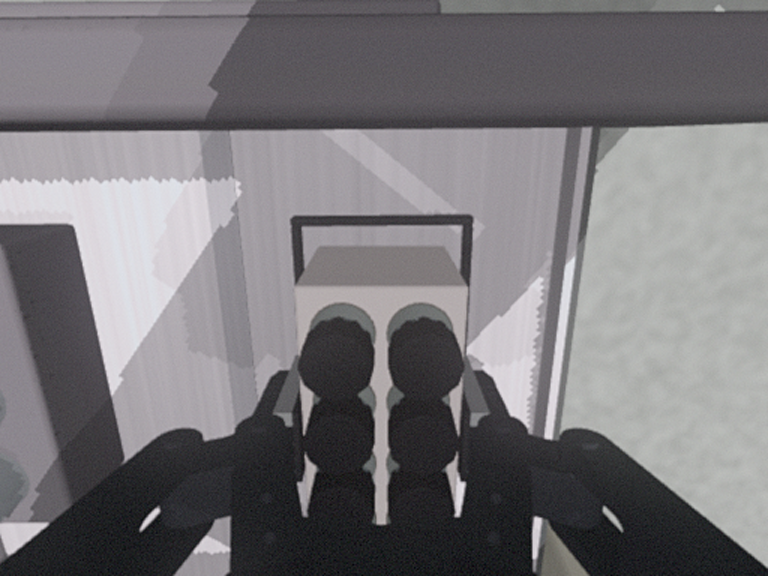

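Emit:
arm_command(steps=[[[-0.002, 0.003, 0], [0.001, 0.0003, 0.002], -1], [[-0.002, 0.003, 0], [0.001, 0.0003, 0.004], -1], [[-0.002, 0.003, 0], [0.001, 0.0003, 0.005], -1], [[-0.002, 0.003, 0], [0.001, 0.0003, 0.006], -1], [[-0.002, 0.003, 0], [0.001, 0.0003, 0.006], -1]])

```text
time: 9.0
eef_pos: [0.5273, 0.1117, 0.0299]
tcp_rot: [-0.324, 0.946, 0.0, 0.0]
contact_force: [-3.7, 1.1, 5.3]
opening: 0.507
```

```bash
python3 - <<'E'
from plant import *
from h import *
s=get_state();print(s["eef_pos"],s["contact_force"],R.from_quat(s["tcp_rot"]).as_matrix().round(4))
E
```

```text
[0.5272576  0.11171236 0.02987497] [-3.69488839  1.06464379  5.28985205] [[-7.906e-01 -6.124e-01  6.000e-04]
 [-6.124e-01  7.906e-01  6.000e-04]
 [-8.000e-04  1.000e-04 -1.000e+00]]
```

Emit:
arm_command(steps=[[[0, 0, 0], [0, 0, 0], 0.1], [[0, 0, 0], [0, 0, 0], 0.25], [[0, 0, 0], [0, 0, 0], 0.4], [[0, 0, 0], [0, 0, 0], 0.4], [[0, 0, 0], [0, 0, -0.01], 0.4], [[0, 0, 0], [0, 0, -0.03], 0.4], [[0, 0, 0], [0, 0, -0.06], 0.4], [[0, 0, 0], [0, 0, -0.1], 0.4], [[0, 0, 0], [0, 0, -0.13], 0.4], [[0, 0, 0], [0, 0, -0.13], 0.4], [[0, 0, 0], [0, 0, -0.13], 0.4]])

```text
time: 10.38
eef_pos: [0.5265, 0.1116, 0.1591]
tcp_rot: [-0.324, 0.946, 0.0, -0.0]
contact_force: [-0.2, 0.4, -0.3]
opening: 0.698
```

```bash
python3 - <<'E'
from plant import *
from h import *
s=get_state();print(s["time"],s["eef_pos"],s["contact_force"],s["opening"],s["qpos"])
c=read_camera("wrist");crop(c["frame"],0,0,512,384,1.5,"pics/w6.png")
np.save("w6.npy",{"c":c,"s":s},allow_pickle=True)
E
```

```text
10.375 [0.52654968 0.11160184 0.15913214] [-0.23914856  0.44756935 -0.29696524] 0.6982801265336869 [ 2.00313456e-02  5.82044124e-02  1.97556899e+00  5.94585837e-04
  1.10830652e+00 -2.21004205e+00]
```

View pics/w6.png

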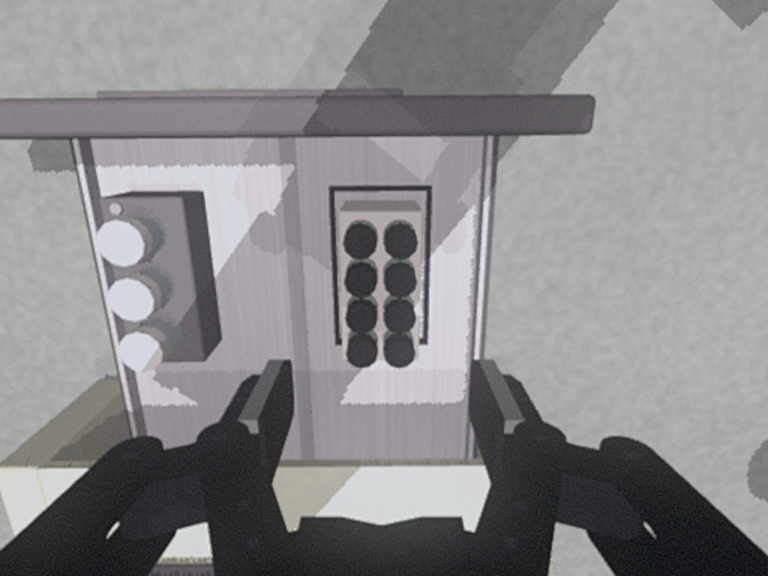

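```bash
python3 - <<'E'
from h import *
D=np.load("w6.npy",allow_pickle=True).item();c,s=D["c"],D["s"]
px=lambda a:(np.array(a,float)+.5)/1.5-.5
T=R.from_quat(s["tcp_rot"])
loc=lambda a,z:T.inv().apply(atz(c,px(a),z,s)-s["eef_pos"])
cp=loc([(360,240),(400,240),(398,350),(362,350)],.083);print("caps",cp.mean(0), cp[1]-cp[0],cp[0]-cp[3])
fo=loc([(330,186),(432,186)],.021);print("fence near",fo,"-> ctr",fo.mean(0)-[.052,0,0])
print("far right",loc([(427,343)],.024)+[.052,0,0])
pa=loc([(10,100),(594,96)],.098);print("panel top outer",pa); print(atz(c,px([(10,100),(594,96)]),.098,s))
print("deck edge",loc([(330,462)],.104))
cap0=np.array(s["eef_pos"]); ex=T.as_matrix()[:,0];print(ex)
E
```

```text
caps [ 0.00153554 -0.00014725  0.07613217] [-7.11550140e-06  1.93711447e-02  1.39019309e-05] [ 5.86161631e-02 -1.93859477e-04  4.18261087e-06]
fence near [[ 0.05053723 -0.03029428  0.13811416]
 [ 0.05051111  0.03091516  0.13815809]] -> ctr [-0.00147583  0.00031044  0.13813613]
far right [[0.00078134 0.03073917 0.13515046]]
panel top outer [[ 0.092737   -0.15228465  0.0610297 ]
 [ 0.09413744  0.0878074   0.06120212]]
[[ 0.54645094 -0.06554836  0.098     ]
 [ 0.39832677  0.12341041  0.098     ]]
deck edge [[-0.08120331 -0.02597434  0.05510753]]
[-7.90597804e-01 -6.12335780e-01  7.37295024e-05]
```

Emit:
arm_command(steps=[[[0, 0, 0], [0.03, -0.015, -0.01], 0], [[0, 0, 0], [0.075, -0.03, -0.01], -1], [[0, 0, 0], [0.12, -0.045, -0.01], -1], [[0, 0, 0], [0.145, -0.058, 0], -1], [[0, 0, 0], [0.145, -0.058, 0.0], -1], [[0, 0, 0], [0.145, -0.058, 0.04], -1], [[0, 0, 0], [0.145, -0.058, 0.08], -1], [[0, 0, 0], [0.145, -0.058, 0.104], -1], [[0, 0, 0], [0.145, -0.058, 0.104], -1]])

```text
time: 11.55
eef_pos: [0.4449, -0.0216, 0.052]
tcp_rot: [-0.324, 0.946, 0.003, -0.003]
contact_force: [0.5, 0.2, 0.3]
opening: 0.002
```

```bash
python3 - <<'E'
from plant import *
from h import *
s=get_state();print(s["time"],s["eef_pos"],s["contact_force"],s["opening"],s["qpos"],R.from_quat(s["tcp_rot"]).as_matrix().round(3))
print(plan(s,s["eef_pos"],-142.2))
c=read_camera("wrist");crop(c["frame"],0,0,512,384,1.5,"pics/w7.png")
d=read_camera("side");crop(d["frame"],200,90,140,120,5,"pics/s7.png")
E
```

```text
11.55 [ 0.44493054 -0.02162038  0.05199051] [0.51318566 0.23432501 0.31616474] 0.002318461368497362 [-2.77197913e-01  2.03582092e-02  2.24422965e+00  3.38624528e-04
  8.85574043e-01 -2.50800017e+00] [[-0.79  -0.613 -0.008]
 [-0.613  0.79   0.003]
 [ 0.005  0.007 -1.   ]]
(array([ 0.0071, -0.0049,  0.0001]), array([0., 0., 0.]))
```

View pics/w7.png

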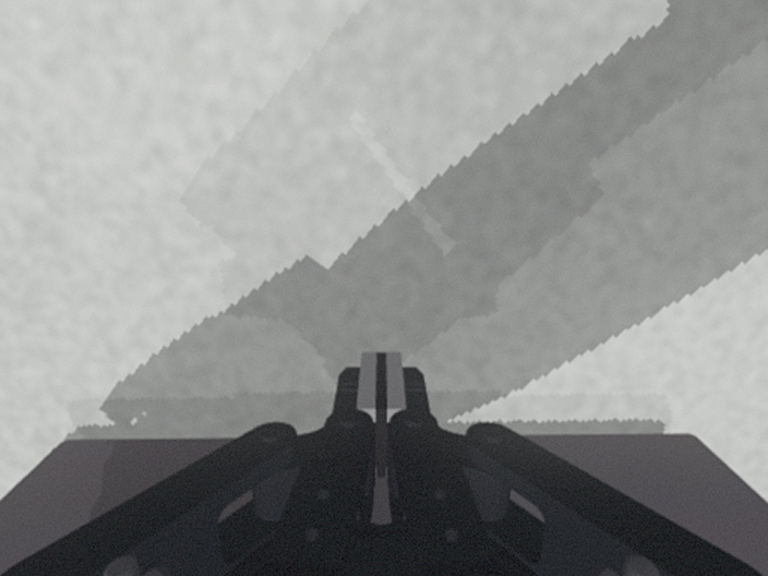

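View pics/s7.png

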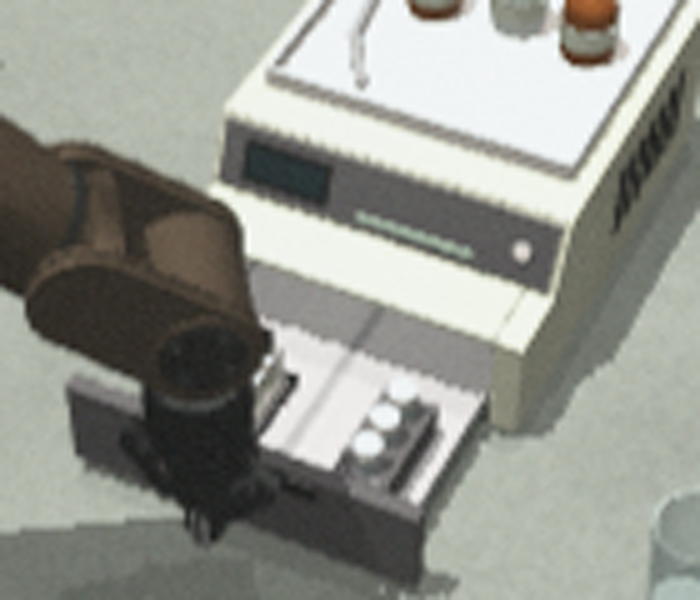

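Emit:
arm_command(steps=[[[0.007, -0.005, 0], [-0.008, 0, 0], -1], [[0.007, -0.005, 0], [-0.016, 0, 0], -1], [[0.007, -0.005, 0], [-0.024, 0, 0], -1], [[0.007, -0.005, 0], [-0.03, 0, 0], -1], [[0.007, -0.005, 0], [-0.034, 0, 0], -1], [[0.007, -0.005, 0], [-0.038, 0, 0], -1], [[0.007, -0.005, 0], [-0.042, 0, 0], -1], [[0.007, -0.005, 0], [-0.047, 0, 0], -1], [[0.007, -0.005, 0], [-0.053, 0, 0], -1], [[0.007, -0.005, 0], [-0.06, 0, 0], -1]])

```text
time: 12.9
eef_pos: [0.4947, 0.0146, 0.0545]
tcp_rot: [-0.324, 0.946, -0.002, 0.002]
contact_force: [-3.0, -1.1, 0.8]
opening: -0.002
```

```bash
python3 - <<'E'
from plant import *
from h import *
s=get_state();print(s["time"],s["eef_pos"],s["contact_force"],s["opening"])
print(plan(s,s["eef_pos"],-142.2))
d=read_camera("side");crop(d["frame"],200,90,140,120,5,"pics/s8.png")
E
```

```text
12.9 [0.49470634 0.0145739  0.05448462] [-2.98307506 -1.07934599  0.83899336] -0.002300422623457956
(array([-0.0045,  0.0033, -0.0001]), array([0., 0., 0.]))
```

View pics/s8.png

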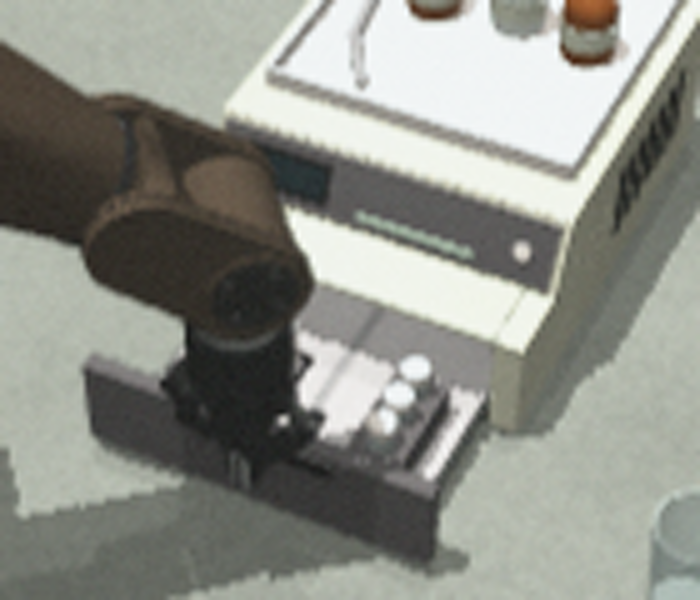

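Emit:
arm_command(steps=[[[-0.004, 0.003, 0], [-0.008, 0, 0], -1], [[-0.004, 0.003, 0], [-0.018, 0, 0], -1], [[-0.004, 0.003, 0], [-0.03, 0, 0], -1], [[-0.004, 0.003, 0], [-0.042, 0, 0], -1], [[-0.004, 0.003, 0], [-0.054, 0, 0], -1], [[-0.004, 0.003, 0], [-0.066, 0, 0], -1], [[-0.004, 0.003, 0], [-0.077, 0, 0], -1], [[-0.004, 0.003, 0], [-0.087, 0, 0], -1], [[-0.004, 0.003, 0], [-0.095, 0, 0], -1], [[-0.004, 0.003, 0], [-0.1, 0, 0], -1], [[-0.004, 0.003, 0], [-0.1, 0, 0], -1]])

```text
time: 14.32
eef_pos: [0.5762, 0.0766, 0.056]
tcp_rot: [-0.324, 0.946, -0.001, 0.003]
contact_force: [0.0, 0.0, 1.1]
opening: 0.0
```

```bash
python3 - <<'E'
from plant import *
from h import *
s=get_state();print(s["time"],s["eef_pos"],s["contact_force"],s["opening"])
print(plan(s,s["eef_pos"],-142.2))
d=read_camera("side");crop(d["frame"],200,90,140,120,5,"pics/s9.png")
d=read_camera("top");crop(d["frame"],150,90,140,120,5,"pics/t9.png")
E
```

```text
14.325 [0.57620046 0.07655287 0.05603797] [0.04002605 0.00865321 1.05849921] 4.073778252571008e-05
(array([-0.0032,  0.0051, -0.0004]), array([0., 0., 0.]))
```

View pics/s9.png

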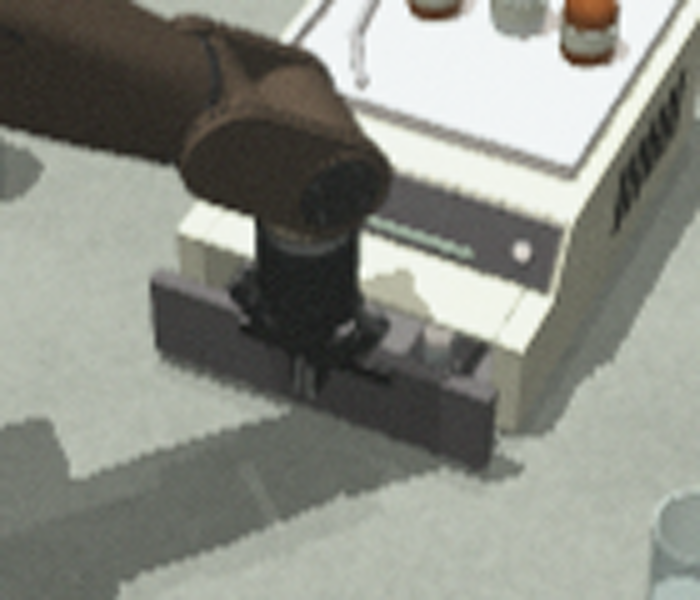

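View pics/t9.png

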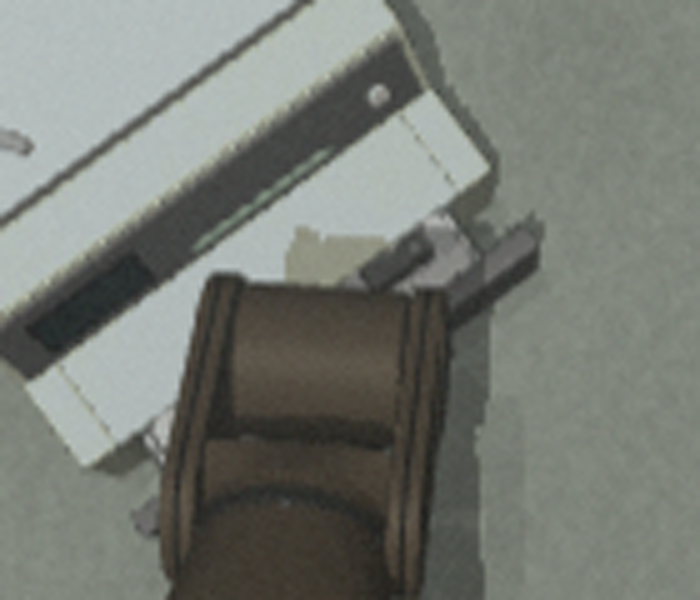

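Emit:
arm_command(steps=[[[-0.003, 0.005, 0], [-0.004, 0, 0], -1], [[-0.003, 0.005, 0], [-0.009, 0, 0], -1], [[-0.003, 0.005, 0], [-0.014, 0, 0], -1], [[-0.003, 0.005, 0], [-0.019, 0, 0], -1], [[-0.003, 0.005, 0], [-0.022, 0, 0], -1], [[-0.003, 0.005, 0], [-0.025, 0, 0], -1], [[-0.003, 0.005, 0], [-0.027, 0, 0], -1]])

```text
time: 15.3
eef_pos: [0.5956, 0.0921, 0.0556]
tcp_rot: [-0.324, 0.946, -0.0, -0.003]
contact_force: [-7.0, -4.4, 2.2]
opening: -0.002
```

```bash
python3 - <<'E'
from plant import *
from h import *
s=get_state();print(s["time"],s["eef_pos"],s["contact_force"],np.linalg.norm(s["contact_force"][:2]))
d=read_camera("side");crop(d["frame"],200,90,140,120,5,"pics/s10.png")
E
```

```text
15.3 [0.59557631 0.09210992 0.05563064] [-6.98121193 -4.43293171  2.23051524] 8.26971604892881
```

View pics/s10.png

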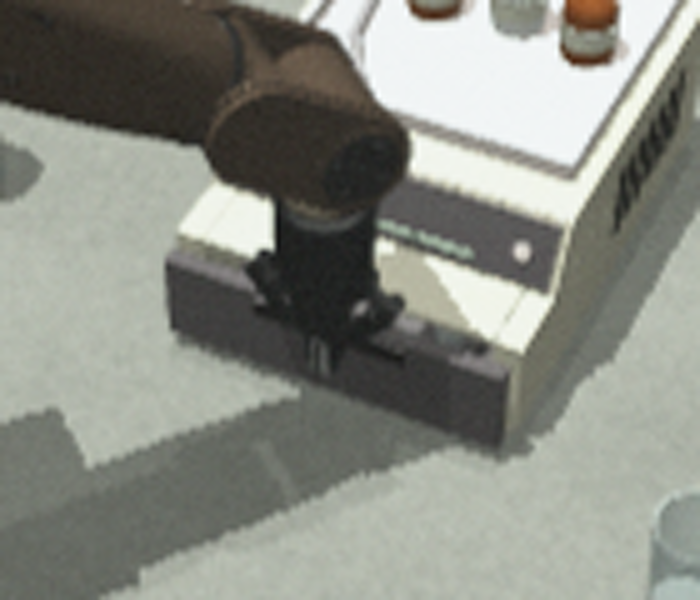

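Emit:
arm_command(steps=[[[0, 0, 0], [-0.003, 0, 0], -1], [[0, 0, 0], [-0.005, 0, 0], -1], [[0, 0, 0], [-0.007, 0, 0], -1], [[0, 0, 0], [-0.009, 0, 0], -1], [[0, 0, 0], [-0.01, 0, 0], -1]])

```text
time: 15.98
eef_pos: [0.6045, 0.0988, 0.056]
tcp_rot: [-0.324, 0.946, -0.0, -0.002]
contact_force: [0.9, 0.3, 0.2]
opening: -0.003
```

```bash
python3 - <<'E'
from plant import *
from h import *
s=get_state();print(s["time"],s["eef_pos"],s["contact_force"],np.linalg.norm(s["contact_force"][:2]), plan(s,s["eef_pos"],-142.2))
E
```

```text
15.975 [0.60453862 0.09879925 0.05599953] [0.94849    0.29851388 0.20069283] 0.9943559764743651 (array([ 0.0008, -0.0034,  0.0002]), array([0., 0., 0.]))
```

Emit:
arm_command(steps=[[[0, -0.003, 0], [-0.002, 0, 0], -1], [[0, -0.003, 0], [-0.004, 0, 0], -1], [[0, -0.003, 0], [-0.006, 0, 0], -1], [[0, -0.003, 0], [-0.007, 0, 0], -1]])

```text
time: 16.48
eef_pos: [0.6053, 0.0997, 0.0554]
tcp_rot: [-0.325, 0.946, -0.001, -0.008]
contact_force: [-16.8, -14.4, 10.5]
opening: -0.0
```

```bash
python3 - <<'E'
from plant import *
from h import *
s=get_state();print(s["time"],s["eef_pos"],s["contact_force"],np.linalg.norm(s["contact_force"][:2]))
d=read_camera("side");crop(d["frame"],200,90,140,120,5,"pics/s11.png")
E
```

```text
16.475 [0.60528916 0.09966786 0.05540203] [-16.75951291 -14.42694306  10.52192253] 22.113750451228082
```

View pics/s11.png

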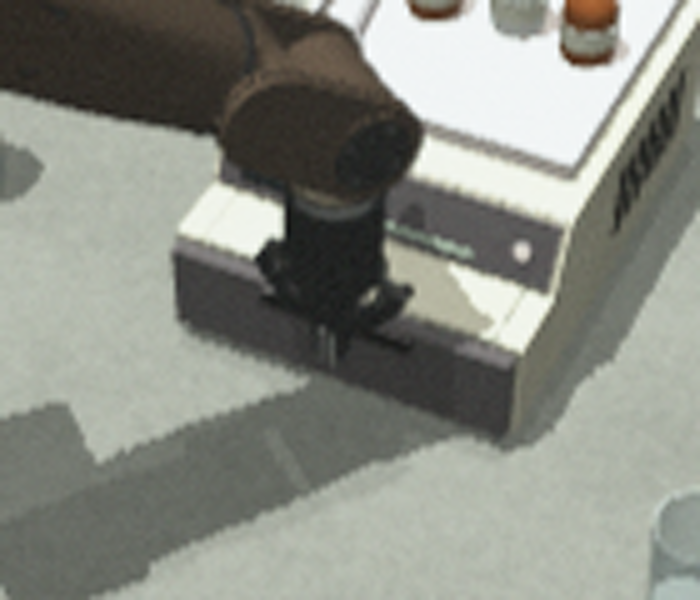

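Force rose to 22 N without further travel, so the drawer is at its stop. I back off and check.

Emit:
arm_command(steps=[[[0, 0, 0], [0.01, 0, 0], -1], [[0, 0, 0], [0.03, 0, 0], -1], [[0, 0, 0], [0.06, 0, 0], -1], [[0, 0, 0], [0.1, 0, -0.02], -1], [[0, 0, 0], [0.12, 0, -0.07], -1], [[0, 0, 0], [0.12, 0, -0.12], -1], [[0, 0, 0], [0.12, 0, -0.12], -1], [[0, 0, 0], [0.12, 0, -0.12], -1]])

```text
time: 17.52
eef_pos: [0.5124, 0.0269, 0.1771]
tcp_rot: [-0.325, 0.946, -0.0, -0.008]
contact_force: [-0.2, -0.6, -0.9]
opening: 0.0
```

```bash
python3 - <<'E'
from plant import *
from h import *
s=get_state();print(s["time"],s["eef_pos"],s["contact_force"],np.abs(s["dq"]).max())
d=read_camera("side");crop(d["frame"],200,90,140,120,5,"pics/s12.png")
d=read_camera("side");cv2.imwrite("pics/s12f.png",d["frame"][:,:,::-1])
c=read_camera("wrist");crop(c["frame"],0,0,512,384,1.5,"pics/w12.png")
E
```

```text
17.525 [0.51240473 0.0268827  0.17713756] [-0.19070263 -0.57076827 -0.93538283] 0.030096217670414774
```

View pics/s12.png

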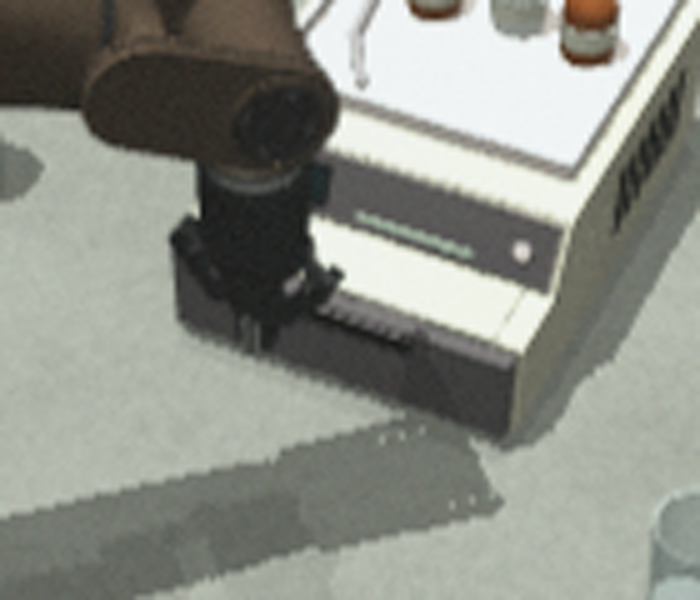

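View pics/w12.png

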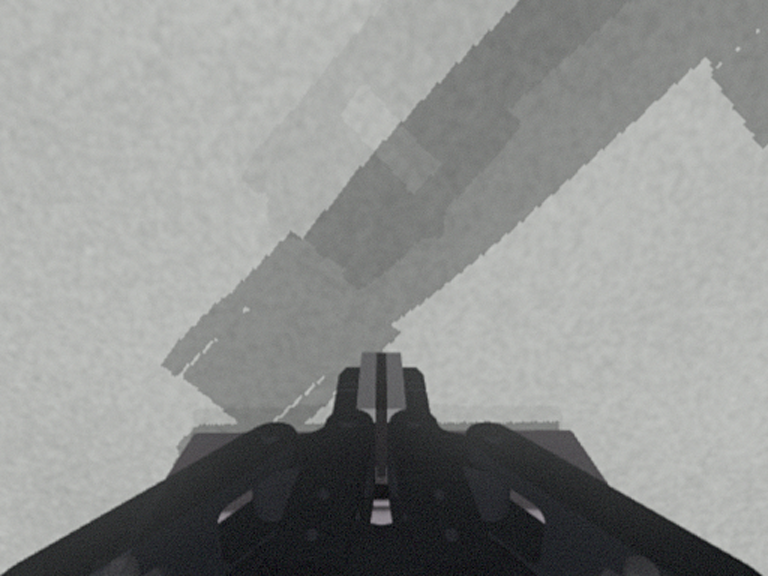

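View pics/s12f.png

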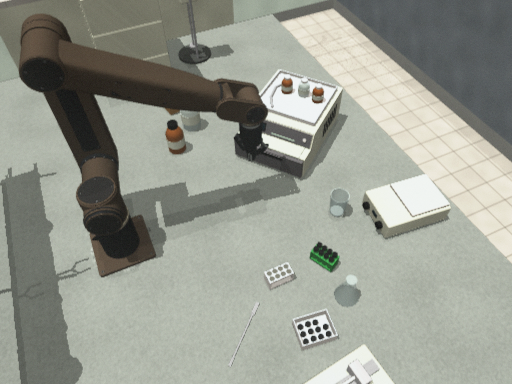

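```bash
python3 - <<'E'
from plant import *
print(get_state()["dq"]); print(sign_off())
E
```

```text
[ 5.37924344e-05  4.97410286e-03 -2.14475058e-03 -9.60818317e-04
  1.83949796e-03 -6.43662245e-04]
the job is handed in; nothing more can be done
None
```

The rack of vials is in its place in the drawer, the drawer is pushed home, and I handed the job in after about 18 s.

- **Rack:** I gripped the white rack with black caps and set it down slowly inside the fences. The wrist picture after letting go showed it upright, about 1.5–3 mm from the middle. I could not check it again afterwards, because the closed drawer hides it.
- **Drawer:** I pushed the panel with the shut fingers at about 0.1 m/s, slower through the catch. The resistance rose to about 8 N, dropped to nearly zero as it snapped in, then rose to 22 N against the stop. After I backed off, the panel looked flush with the module and had not moved.
- **Surroundings:** In the last side picture, the beaker, flask, empty rack, cap tub and green look-alike stood where they were. The amber and reagent bottles could not be compared fully, because the arm hid part of them in the first picture. The arm was clear of everything.

**Measurement differences:** The side and top cameras disagreed by about 7 mm on the rack's first position, so I took the wrist camera's value. The wrist camera measured lengths about 2–3% short, which was small enough to leave uncorrected.

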